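# Index the tin-filling table by one notch

## Task

Bring the open, empty tin under the filling spout: with a fingertip press in the black plunger in the fork of the rotary table, turn the table by the fork to the next notch in the direction that brings the open tin to the spout, and let the plunger spring fully up into that notch so that the table is locked again. Only push and press: leave all the tins standing in their nests, and leave the other things on the bench where they are.

Things in the scene. Friction and masses are not known exactly. Their poses are not given: they have to be found in the camera images.
- plunger (a joint): Spring plunger with a round black cap, 34 mm wide, 10 mm thick. Value in m: 0 = fully up, its collar in a notch locks the table; 0.013 = fully in. Spring 3.5 N at the start, about 7 N fully in. Pressed 8 mm or more (aim for 11 to 13) the table can turn. Let go between notches it stays 8 mm down and slides under the ring; at the next notch it springs up by itself and stops the table.
- turntable (a joint): Angle of the turntable on its fixed base in rad, counter-clockwise from above positive, about 0 at the start (locked, up to 0.015 rad of play either way). Eight notches 0.785 rad (45 degrees) apart. Friction is light, 1 to 2 N at the fork; it stays where it is left.
- plunger_top (a point): Centre of the top of the plunger's cap, 100 mm above the work surface when up; sinks as it is pressed. It goes round with the turntable, 165 mm from the axis, and is opposite the spout at the start. Frame: x towards the turntable's axis, z up.
- fork (a point): Point mid-way between the fork's two upright steel plates, at their top edge (128 mm above the work surface, 28 mm above the raised cap that lies under it). The plates face each other across the direction of travel, 50 mm clear between them, 45 mm long along the radius, 7 mm thick; 60 mm below lies the steel arm. A fingertip let in from above presses the cap and, moved sideways, pushes a plate and turns the table.
- axis (a point): Point on the vertical axis of the turntable, at its top face, 58 mm above the work surface. An aluminium disc, 244 mm diameter, with five black nests for tins, inside a fixed notched steel ring (362 mm diameter), on a plywood board 420 mm square, 18 mm thick.
- spout (a point): Centre of the mouth of the filling spout (aluminium funnel on a post fixed to the board), 150 mm above the work surface, 85 mm from the axis, above one nest. Post and funnel reach up to 216 mm.
- open_tin_mid (a point): Centre (half-way up, 81 mm above the work surface) of the open, empty tin: aluminium, no lid, 49 mm diameter, 46 mm tall. At the start it stands one nest to the left or right of the spout (45 degrees round the axis). Loose in its nest, which is 8 mm deep with 2 mm of play.
- lidded_tin0_mid (a point): Centre of a tin with its lid on, full, 51 mm over the lid, 46 mm tall, loose in another nest of the turntable. Not to be taken out.
- lidded_tin1_mid (a point): Centre of a tin with its lid on, full, 51 mm over the lid, 46 mm tall, loose in another nest of the turntable. Not to be taken out.
- lidded_tin2_mid (a point): Centre of a tin with its lid on, full, 51 mm over the lid, 46 mm tall, loose in another nest of the turntable. Not to be taken out.
- lidded_tin3_mid (a point): Centre of a tin with its lid on, full, 51 mm over the lid, 46 mm tall, loose in another nest of the turntable. Not to be taken out.
- pin_pot: Bystander, leave alone: small grey pot, 48 mm diameter, 35 mm tall, on a corner of the plywood board. Origin at the centre of its underside.
- tin_lid: Bystander, leave alone: loose tin lid, 53 mm diameter, 10 mm thick, on a corner of the plywood board. Origin at the centre of its underside.
- twine_spool: Bystander, leave alone: spool of twine, 75 mm diameter, 77 mm tall. Origin at the centre of its underside.
- tape_roll: Bystander, leave alone: roll of clear tape lying flat, 100 mm diameter, 45 mm tall. Origin at the centre of its underside.
- wire_reel: Bystander, leave alone: copper wire reel, 60 mm diameter, 40 mm tall. Origin at the centre of its underside.
- small_carton: Bystander, leave alone: small cardboard box 110 x 80 x 50 mm. Origin at the centre of its underside.
Mind the look-alikes: they are no part of the job. What is shaped like the part that bears lidded_tin0_mid but purple is not meant. Leave any blue look-alike of the part that bears lidded_tin2_mid alone.

How it is judged:
By the outcome, as a careful person would: the job done as asked, in the order asked, and still so for the second after the job is handed in, with the robot touching nothing.
It also fails if it takes over 38 s, if anything falls off the work surface, if the arm or the gripper's body presses on something with over 40 N, if the wrist force passes 120 N, or if a joint passes its speed limit or range.

## Robot

A 6-joint arm with a two-finger parallel gripper is mounted at the origin on the work surface. World frame = base frame: x ahead of the robot, y to its left, z up, the work surface at z = 0. Lengths are in m, angles in rad, forces in N, time in s.
With the tool pointing down it reaches from about 0.25 to 0.725 m from the base axis. Payload 4 kg.
Tool frame: the origin (TCP) lies at the very end of the fingers, on their centre line; the grasp point (between the pads) lies 19 mm behind it; y points along the fingers, z is the direction in which the jaws open and shut, and the axes are right-handed (so a half turn about y gives the same grasp; the last joint's range is limited). The gripper opens to 85 mm and grips with 20 to 120 N. Pads are 22 mm wide; open, the fingers measure 114 mm over their backs; the gripper's body (76 mm by 85 mm) begins 54 mm behind the grasp point. The pads swing forward as they close: fully open they stand 13 mm farther back than shut.
Start: joints at [1.281, 0.241, 0.005, 1.335, 0, 1.571], TCP at [0.143, 0.479, 0.231] pointing down, gripper open.
Joint ranges: [-2.72, 2.72], [-1.05, 1.87], [-1.09, 1.28], [-1.99, 2.15], [-1.42, 1.44], [-3.14, 3.14]. Speed limits (rad/s): [2.79, 2.79, 3.14, 3.14, 3.14, 3.14].

## Interface

Orientations are given as a unit quaternion [w, x, y, z].
In Python, from rig import bot gives the robot as it stands.
- The arm moves only by the shell command python3 -m pendant 'ROWS' [OPENING] [FORCE]. ROWS is text: rows parted by semicolons, each of 6 numbers parted by spaces: the shift along the tool's x, y, z in mm, then the turn, a rotation vector about the tool's x, y, z in rad. In form: tx ty tz rx ry rz; .... A call has 1 to 8 rows; each row is the pose to reach, as a shift and turn from the pose commanded when the call began, along the tool's axes at that moment; what a row does not reach only later rows make up. A row lasts 1/12 s, in which the tool goes at most 41.7 mm and 7.16 degrees, less where a joint would pass 70% of its speed; a pose out of reach is approached as far as the arm can. A call with a gripper value outside its range is refused whole. OPENING is the finger opening in mm, from 0 to 85.4, set as the call begins (- or left out, the last holds). The fingers move at their own pace and stop on an object; FORCE is the grip in N (left out, the last holds). Time passes only in rows, so rows that repeat a pose let the fingers close. It gives the time, the measured TCP pose, the force and the opening at its end, in the units of the state.
- bot.state(): the state, without advancing time (a new reading comes with each control period).
- bot.grab_frame(name): name is "scene" or "top"; returns a dict with "color" (384x512x3 uint8, red, green, blue), "range_z" (384x512 float32, m along the optical axis (not along the pixel's ray), 0 where there is no reading), "intrinsics" (3x3 intrinsics, pixels), "distortion" ([k1, k2, p1, p2, k3] as OpenCV has them; the pictures are not rectified), "camera_from_world" (4x4, takes a point from world to camera coordinates). Camera axes: x right, y down, z forward; pixel columns grow to the right and rows downward; lengths in m; the calibration is good to about 2 mm. A picture is of the moment at which its call begins.
- bot.finish_job(): hands the job in, once; it reports no verdict.
The state is a dict: "clock": time; "q": joint angles; "qvel": joint speeds; "joint_torque": joint torques, N m; "tool_pos": TCP position; "eef_rot": TCP orientation; "ft_force": force on the tool from outside, world axes, zero at the start; "wrist_torque": the same for the moment, N m; "finger_gap": finger opening in m.
Only numpy, scipy, OpenCV 4.12 (cv2) and the standard library are available. Lean on these libraries where they do the work, as an engineer would, in place of code of your own. Each camera call takes 0.05 s, during which the arm holds its last target. There are 200 camera calls.

## Working session

There is one attempt and no reset: what is moved stays moved. The work goes in short steps, Python scripts to look and compute and a shell command to move; the robot and the scene stay as the last step left them, time stands still between calls to the robot, and variables do not carry over. Pictures are saved under pics/ and viewed, about 8 in all and at most 12, crops included, and the job is handed in when it is done.

```bash
mkdir -p pics
cat > h.py <<'E'
from rig import bot
import numpy as np, cv2
def grab(n):
    f=bot.grab_frame(n); np.savez(f'/tmp/{n}.npz',**{k:np.asarray(v) for k,v in f.items()}); return f
def load(n): return np.load(f'/tmp/{n}.npz')
def save(img,name): cv2.imwrite(f'pics/{name}.png',np.ascontiguousarray(img[...,::-1]))
def ray(f,u,v):
    p=cv2.undistortPoints(np.array([[[u,v]]],float),f['intrinsics'].astype(float),f['distortion'].astype(float))[0,0]
    T=np.linalg.inv(f['camera_from_world']); return T[:3,3],T[:3,:3]@np.array([p[0],p[1],1])
def at_z(f,u,v,z):
    o,d=ray(f,u,v); return o+d*(z-o[2])/d[2]
def at_d(f,u,v):
    o,d=ray(f,u,v); return o+d*f['range_z'][int(v),int(u)]
def proj(f,p):
    T=f['camera_from_world']; r=cv2.Rodrigues(T[:3,:3])[0]
    return cv2.projectPoints(np.array([p],float),r,T[:3,3],f['intrinsics'].astype(float),f['distortion'].astype(float))[0][0,0]
E
python3 - <<'E'
from h import *
a=grab('scene');b=grab('top')
save(a['color'],'s0');save(b['color'],'t0')
for f in (a,b): print(np.linalg.inv(f['camera_from_world']).round(3))
s=bot.state();print(s)
E
```

```text
[[ 0.059  0.694 -0.718  1.427]
 [ 0.998 -0.033  0.051 -0.049]
 [ 0.012 -0.72  -0.694  0.947]
 [ 0.     0.     0.     1.   ]]
[[ 1.800e-02 -9.930e-01  1.150e-01  3.790e-01]
 [-1.000e+00 -1.600e-02  1.700e-02 -1.000e-03]
 [-1.500e-02 -1.150e-01 -9.930e-01  1.611e+00]
 [ 0.000e+00  0.000e+00  0.000e+00  1.000e+00]]
{'clock': 0.1, 'q': array([ 1.28102451e+00,  2.41322408e-01,  3.92048987e-03,  1.33518525e+00,
       -2.53638998e-05,  1.57081814e+00]), 'qvel': array([ 1.02548115e-03, -1.52741318e-03,  1.28606636e-03, -6.75899331e-04,
        2.51644904e-04,  4.92599208e-05]), 'joint_torque': array([ 7.84151434e-04, -3.73137438e+01,  2.53010076e+01,  1.08601412e-02,
        5.47405909e-05, -1.16518848e-05]), 'tool_pos': array([0.14272286, 0.47864493, 0.23053306]), 'eef_rot': array([-0.69906877,  0.70032442, -0.10218186,  0.10201679]), 'ft_force': array([-0.19451145, -0.4357662 , -0.60891   ]), 'wrist_torque': array([ 0.05624077, -0.04932943, -0.03395576]), 'finger_gap': 0.0849268866374544}
```

View pics/s0.png

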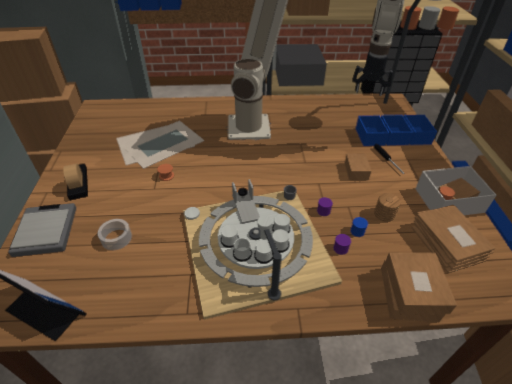

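View pics/t0.png

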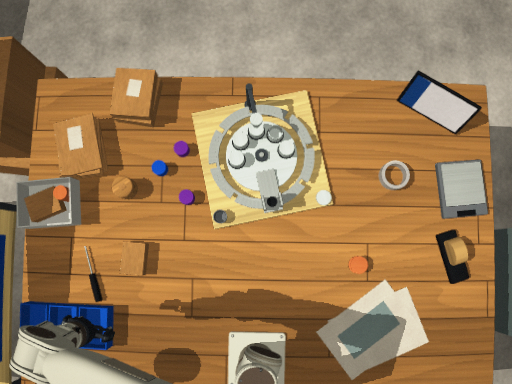

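The scene view shows the table with its fork towards the robot at about (244,193). In the top view the black cap is near (272,202), the axis near (262,155) and the spout near (256,119). The open tin is probably at (275,133). I'll take close crops to check.

Run:
```python
from h import *
a=load('scene');b=load('top')
c=cv2.resize(b['color'][75:235,180:345],None,fx=3.6,fy=3.6,interpolation=cv2.INTER_CUBIC)
d=cv2.resize(a['color'][170:305,175:345],None,fx=4,fy=4,interpolation=cv2.INTER_CUBIC)
save(c,'t1');save(d,'s1')
for n,u,v,z in [('cap',272,202,.1),('axis',262,155,.06),('spouttop',257,118,.216),('tinR',275,133,.104),('tinL',240,141,.104)]:
    print(n,at_z(b,u,v,z).round(4),at_d(b,u,v).round(4))
```

```text
cap [ 0.534  -0.0428  0.1   ] [ 0.5337 -0.0427  0.1033]
axis [ 0.6981 -0.0079  0.06  ] [ 0.6945 -0.0079  0.0773]
spouttop [0.7827 0.01   0.216 ] [0.7832 0.01   0.214 ]
tinR [ 0.7644 -0.0499  0.104 ] [ 0.7751 -0.0512  0.0622]
tinL [0.7353 0.066  0.104 ] [0.7347 0.0658 0.1068]
```

View pics/t1.png

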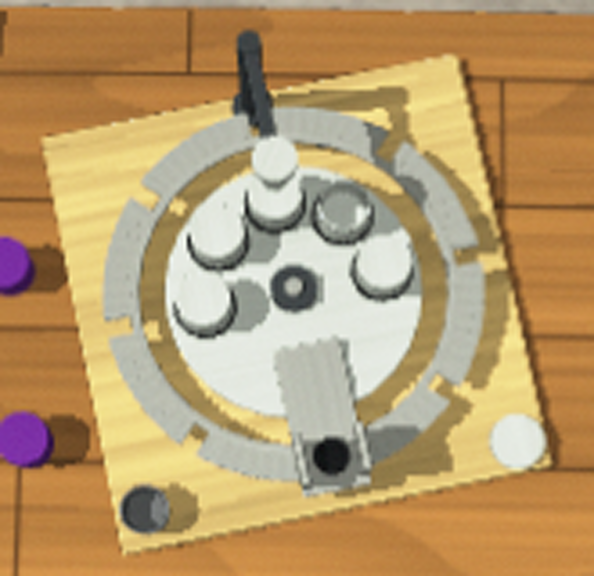

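View pics/s1.png

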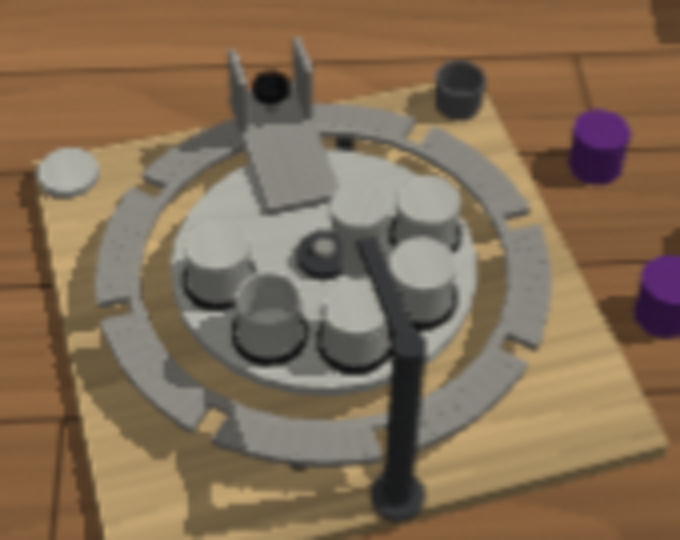

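The open tin is the hollow grey one, at crop (343,213), which is top px (275,134). It stands on the −y side of the spout. The other candidates are lidded, with white tops at about (257,130), (240,141), (237,159) and (286,149). The purple and blue look-alikes lie off the board at (181,149), (187,197) and (160,168). The pin pot is dark and sits on the board corner at (220,216).

To bring the open tin to the spout the table turns counter-clockwise (+45°), so the fork goes towards −y.

```bash
cat >> h.py <<'E'
from scipy.spatial.transform import Rotation as R
AX=np.array([0.6955,-0.0079]); A0=np.radians(192.2)
def tool(s=None):
    s=s or bot.state(); q=s['eef_rot']; return s['tool_pos'],R.from_quat([q[1],q[2],q[3],q[0]])
def fork(th,r=.165): return AX+r*np.array([np.cos(A0+th),np.sin(A0+th)])
def plan(x,y,z,ang):  # jaw axis (tool z) at world angle ang
    p,r=tool(); zz=np.array([np.cos(ang),np.sin(ang),0]); yy=np.array([0,0,-1.]); G=np.column_stack([np.cross(yy,zz),yy,zz])
    Q=R.from_matrix(G)
    return (r.inv().apply(np.array([x,y,z])-p)*1000).round(1),(r.inv()*Q).as_rotvec().round(3)
E
python3 - <<'E'
from h import *
p,r=tool();print(r.as_matrix().round(3))
b=load('top');a=load('scene')
f=fork(0);print(f,fork(.785))
for k in (0,np.pi):print(plan(f[0],f[1],.2,np.radians(12.2)+k))
# check of axis from both views: hub and cap
print(proj(a,[*f,.1]),proj(b,[*f,.1]),proj(a,[*AX,.077]))
# jaw ring fit
ring=[at_z(b,180+u/3.6,75+v/3.6,.058)for u,v in [(105,290),(484,290),(294,106),(300,480)]];print(np.round(ring,3))
E
```

```text
[[ 0.958 -0.     0.286]
 [-0.286 -0.002  0.958]
 [ 0.    -1.    -0.002]]
[ 0.53422638 -0.04276859] [ 0.60606293 -0.14655789]
(array([ 524.2,   31.2, -387.7]), array([2.000e-03, 1.068e+00, 1.000e-03]))
(array([ 524.2,   31.2, -387.7]), array([ 1.000e-03, -2.074e+00, -2.000e-03]))
[241.64433261 189.85657334] [271.99370556 201.94080452] [254.21707324 230.01093947]
[[ 0.694  0.172  0.058]
 [ 0.7   -0.187  0.058]
 [ 0.877 -0.004  0.058]
 [ 0.517 -0.015  0.058]]
```

Ring fit, hub and cap all agree within 2 mm. Next I go above the fork with the fingers shut.

```bash
python3 -m pendant '35 0 -25 0 0.07 0; 70 0 -50 0 0.14 0; 105 0 -75 0 0.21 0; 140 0 -100 0 0.28 0; 172 5 -126 0 0.35 0; 204 10 -151 0 0.42 0; 236 15 -176 0 0.49 0; 262 15 -194 0 0.534 0' 0 60
python3 - <<'E'
from h import *
f=fork(0);print(plan(f[0],f[1],.165,np.radians(12.2)))
E
```

```text
clock: 0.77
tool_pos: [0.3385, 0.2156, 0.2153]
eef_rot: [-0.647, 0.648, -0.285, 0.284]
ft_force: [-0.5, 0.3, -0.4]
finger_gap: -0.0004
(array([322.7,  50.4, -30.6]), array([0.002, 0.53 , 0.001]))
```

```bash
python3 -m pendant '40 5 -4 0 0.07 0; 80 10 -8 0 0.14 0; 120 15 -12 0 0.21 0; 160 25 -16 0 0.28 0; 200 30 -20 0 0.35 0; 240 38 -24 0 0.42 0; 280 45 -27 0 0.49 0; 316 50 -30 0 0.53 0'
python3 -m pendant '0 0 0 0 0 0; 7 0 -1 0 0 0; 7 0 -1 0 0 0'
python3 - <<'E'
from h import *
f=fork(0);print(plan(f[0],f[1],.165,np.radians(12.2)))
a=grab('scene');b=grab('top')
c=cv2.resize(a['color'][130:235,190:300],None,fx=5,fy=5,interpolation=cv2.INTER_CUBIC)
d=cv2.resize(b['color'][155:240,230:315],None,fx=6,fy=6,interpolation=cv2.INTER_CUBIC)[:525]
h=525
save(np.hstack([c[:h,80:470],d[:h,80:]] if 0 else [c[:h,60:440],np.pad(d,((0,h-d.shape[0]),(0,0),(0,0)))[:, 60:470]]),'c2')
print(proj(a,[*tool()[0]]),proj(b,[*tool()[0]]))
E
```

```text
clock: 1.43
tool_pos: [0.5318, -0.0362, 0.1651]
eef_rot: [-0.55, 0.551, -0.444, 0.444]
ft_force: [-0.5, 0.6, 0.4]
finger_gap: -0.0001
clock: 1.68
tool_pos: [0.531, -0.0418, 0.1656]
eef_rot: [-0.551, 0.551, -0.444, 0.443]
ft_force: [-0.5, -0.5, 0.3]
finger_gap: 0.0003
(array([1.7, 0.6, 2.9]), array([ 0.002,  0.003, -0.   ]))
[241.94881307 174.58135684] [271.8185468  200.79963369]
```

View pics/c2.png

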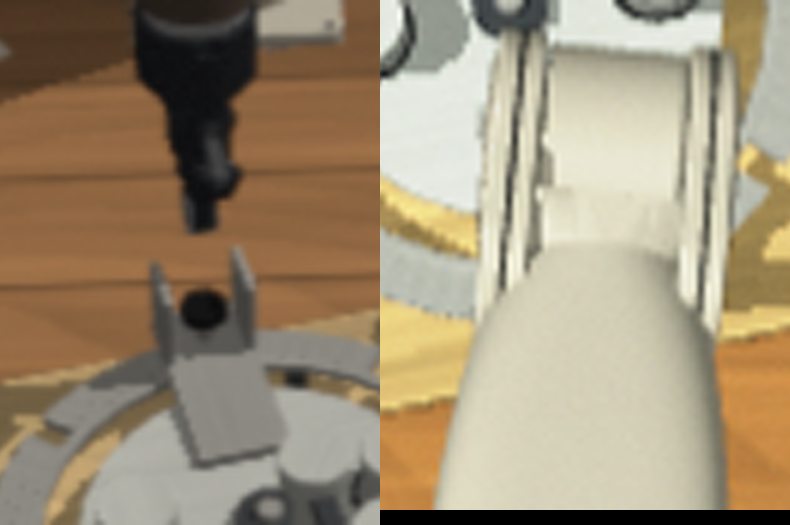

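The tip sits centred over the cap, at crop x 203 against 205. I'll lower it and press.

```bash
python3 -m pendant '1 15 3 0 0 0; 1 30 3 0 0 0; 1 45 3 0 0 0; 1 55 3 0 0 0; 1 61 3 0 0 0; 1 64 3 0 0 0; 1 66 3 0 0 0; 1 66 3 0 0 0'; python3 -m pendant '0 3 0 0 0 0; 0 6 0 0 0 0; 0 9 0 0 0 0; 0 11 0 0 0 0; 0 11 0 0 0 0; 0 11 0 0 0 0'
python3 - <<'E'
from h import *
for th in (0,.1,.2,.3,.4,.5,.6,.7,.785):
    f=fork(th);print(th,plan(f[0],f[1],.0885,np.radians(12.2)+th))
E
```

```text
clock: 2.45
tool_pos: [0.535, -0.041, 0.1006]
eef_rot: [0.551, -0.551, 0.443, -0.443]
ft_force: [-0.5, 0.5, -0.1]
finger_gap: -0.0003
clock: 2.95
tool_pos: [0.5356, -0.0412, 0.0899]
eef_rot: [0.552, -0.551, 0.442, -0.443]
ft_force: [-0.8, 1.1, 5.4]
finger_gap: 0.0002
0 (array([ 1.2,  1.4, -1.7]), array([-0.002,  0.004,  0.   ]))
0.1 (array([17.7,  1.4, -0.9]), array([-0.002, -0.096,  0.   ]))
0.2 (array([34. ,  1.4,  1.5]), array([-0.002, -0.196,  0.   ]))
0.3 (array([50. ,  1.4,  5.5]), array([-0.002, -0.296,  0.   ]))
0.4 (array([65.6,  1.4, 11.1]), array([-0.002, -0.396,  0.001]))
0.5 (array([80.4,  1.4, 18.2]), array([-0.002, -0.496,  0.001]))
0.6 (array([94.5,  1.4, 26.8]), array([-0.002, -0.596,  0.001]))
0.7 (array([107.7,   1.5,  36.7]), array([-0.002, -0.696,  0.001]))
0.785 (array([118.1,   1.5,  46.1]), array([-0.001, -0.781,  0.001]))
```

```bash
python3 -m pendant '0 2 0 0 0 0; 5 2 0 0 0 0; 10 2 -1 0 0 0; 15 2 -1 0 0 0; 20 2 -1 0 -0.03 0; 25 2 0 0 -0.06 0; 29 2 0 0 -0.08 0; 32 2 0 0 -0.1 0'; python3 -m pendant '4 0 0 0 -0.02 0; 8 0 0 0 -0.05 0; 12 0 0.5 0 -0.07 0; 16 0 1 0 -0.1 0; 16 0 1 0 -0.1 0'
python3 - <<'E'
from h import *
a=grab('scene')
save(cv2.resize(a['color'][130:290,175:345],None,fx=3.6,fy=3.6,interpolation=cv2.INTER_CUBIC),'c3')
p,_=tool();v=p[:2]-AX;print(p,np.degrees(np.arctan2(v[1],v[0]))%360-192.2,np.hypot(*v))
E
```

```text
clock: 3.62
tool_pos: [0.545, -0.0724, 0.0889]
eef_rot: [0.575, -0.571, 0.413, -0.416]
ft_force: [3.7, 2.9, 5.9]
finger_gap: 0.0002
clock: 4.03
tool_pos: [0.5512, -0.0878, 0.089]
eef_rot: [0.594, -0.591, 0.383, -0.388]
ft_force: [3.8, 0.6, 6.4]
finger_gap: 0.0002
[ 0.55115474 -0.08770671  0.08899778] 16.737665520511797 0.16493836512447269
```

View pics/c3.png

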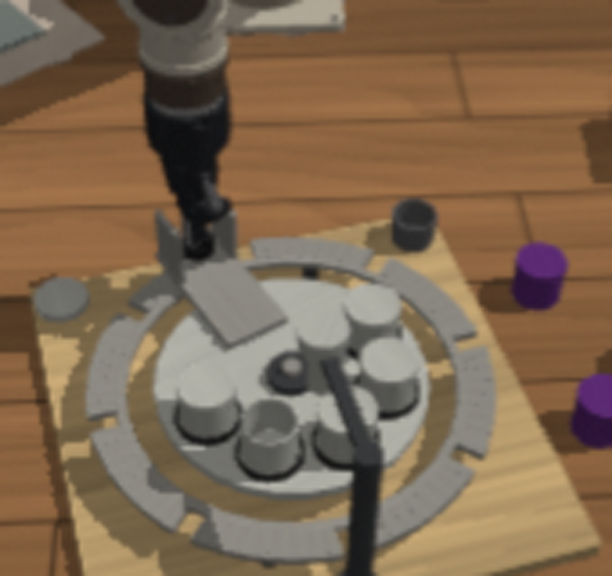

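The table is turning the right way, about 12° so far, and the tins are standing. I'll lift off the cap but stay between the plates, then push on.

```bash
python3 -m pendant '0 -6 0 0 0 0; 0 -12 0 0 0 0; 0 -19 0 0 0 0; 0 -19 0 0 0 0'
python3 - <<'E'
from h import *
for d in (16.7,20,25,30,35,40,44,46,48,49.9,51):
    f=fork(np.radians(d));print(d,plan(f[0],f[1],.108,np.radians(12.2+d-4.9)))
E
```

```text
clock: 4.42
tool_pos: [0.5478, -0.0876, 0.1074]
eef_rot: [-0.593, 0.593, -0.385, 0.386]
ft_force: [0.8, -0.6, -0.2]
finger_gap: 0.0003
16.7 (array([ 1.4, -0.6,  2.9]), array([-0.   , -0.002,  0.001]))
20 (array([10.8, -0.6,  4. ]), array([-0.   , -0.06 ,  0.001]))
25 (array([24.9, -0.6,  6.7]), array([-0.   , -0.147,  0.001]))
30 (array([38.8, -0.6, 10.7]), array([-0.   , -0.234,  0.001]))
35 (array([52.2, -0.6, 15.8]), array([-0.   , -0.321,  0.001]))
40 (array([65.2, -0.6, 22. ]), array([-0.   , -0.409,  0.001]))
44 (array([75.1, -0.6, 27.9]), array([-0.   , -0.478,  0.001]))
46 (array([80. , -0.6, 31. ]), array([-0.   , -0.513,  0.001]))
48 (array([84.7, -0.6, 34.4]), array([-0.   , -0.548,  0.001]))
49.9 (array([89. , -0.5, 37.7]), array([-0.   , -0.581,  0.001]))
51 (array([91.5, -0.5, 39.6]), array([-0.   , -0.601,  0.001]))
```

```bash
python3 -m pendant '5 0 3 0 -0.03 0; 11 0 4 0 -0.06 0; 18 0 5 0 -0.1 0; 25 0 7 0 -0.15 0; 32 0 9 0 -0.19 0; 39 0 11 0 -0.23 0; 46 0 13 0 -0.28 0; 52 0 16 0 -0.32 0'; python3 -m pendant '0 0 0 0 0 0'
python3 - <<'E'
from h import *
for d in (37,39,41,43,45,46,47,48,49,50,51):
    f=fork(np.radians(d));print(d,plan(f[0],f[1],.108,np.radians(12.2+d-4.9)))
E
```

```text
clock: 5.08
tool_pos: [0.5818, -0.1277, 0.1058]
eef_rot: [0.647, -0.647, 0.287, -0.284]
ft_force: [-3.9, 2.1, 2.9]
finger_gap: 0.0001
clock: 5.17
tool_pos: [0.583, -0.1287, 0.1057]
eef_rot: [-0.646, 0.647, -0.287, 0.286]
ft_force: [-0.1, -0.1, 0.3]
finger_gap: 0.0001
37 (array([ 6.2, -2.3,  0.7]), array([ 0.001, -0.036, -0.002]))
39 (array([11.9, -2.3,  1.5]), array([ 0.001, -0.071, -0.002]))
41 (array([17.6, -2.3,  2.5]), array([ 0.001, -0.106, -0.002]))
43 (array([23.2, -2.3,  3.7]), array([ 0.001, -0.141, -0.002]))
45 (array([28.8, -2.4,  5.1]), array([ 0.001, -0.176, -0.002]))
46 (array([31.6, -2.4,  5.9]), array([ 0.001, -0.193, -0.002]))
47 (array([34.4, -2.4,  6.7]), array([ 0.001, -0.211, -0.002]))
48 (array([37.1, -2.4,  7.6]), array([ 0.001, -0.228, -0.002]))
49 (array([39.8, -2.4,  8.5]), array([ 0.001, -0.245, -0.002]))
50 (array([42.5, -2.4,  9.4]), array([ 0.001, -0.263, -0.002]))
51 (array([45.2, -2.4, 10.4]), array([ 0.001, -0.28 , -0.002]))
```

```bash
python3 -m pendant '4 -2 0 0 -0.02 0; 8 -2 1 0 -0.05 0; 12 -2 1 0 -0.07 0; 16 -2 2 0 -0.1 0; 20 -2 3 0 -0.12 0; 24 -2 4 0 -0.15 0; 27 -2 5 0 -0.17 0; 29 -2 5 0 -0.18 0'; python3 -m pendant '1.5 0 0.5 0 -0.01 0; 3 0 1 0 -0.02 0; 4.5 0 1.5 0 -0.03 0; 6 0 2 0 -0.04 0; 6 0 2 0 -0.04 0'
python3 - <<'E'
from h import *
p,_=tool();v=p[:2]-AX;print(p,np.degrees(np.arctan2(v[1],v[0]))%360-192.2,np.hypot(*v))
for d in (47,48,49,50,51):
    f=fork(np.radians(d));print(d,plan(f[0],f[1],.108,np.radians(12.2+d-4.9)))
E
```

```text
clock: 5.83
tool_pos: [0.6062, -0.1465, 0.1076]
eef_rot: [0.67, -0.67, 0.227, -0.226]
ft_force: [-3.1, 2.9, -2.9]
finger_gap: -0.0002
clock: 6.25
tool_pos: [0.613, -0.1489, 0.1086]
eef_rot: [-0.674, 0.674, -0.213, 0.214]
ft_force: [-3.2, -0.0, -0.4]
finger_gap: -0.0002
[ 0.61302069 -0.14894897  0.10855328] 47.48276004129826 0.16339414663432153
47 (array([-1.3,  0.6, -1.7]), array([-0.   ,  0.01 ,  0.001]))
48 (array([ 1.6,  0.6, -1.5]), array([-0.   , -0.008,  0.001]))
49 (array([ 4.5,  0.6, -1.2]), array([-0.   , -0.025,  0.001]))
50 (array([ 7.3,  0.6, -0.8]), array([-0.   , -0.043,  0.001]))
51 (array([10.2,  0.6, -0.4]), array([-0.   , -0.06 ,  0.001]))
```

```bash
for i in 1; do :; done; python3 -m pendant '1 0 0 0 0 0; 2 0 0 0 -0.01 0; 3 0 0 0 -0.02 0; 3 0 0 0 -0.02 0'; python3 -m pendant '1 0 0 0 0 0; 2 0 0 0 -0.01 0; 3 0 0 0 -0.02 0; 3 0 0 0 -0.02 0';  python3 - <<'E'
from h import *
p,_=tool();v=p[:2]-AX;print(p,np.degrees(np.arctan2(v[1],v[0]))%360-192.2,np.hypot(*v))
a=grab('scene')
save(cv2.resize(a['color'][130:290,175:345],None,fx=3.6,fy=3.6,interpolation=cv2.INTER_CUBIC),'c4')
E
```

```text
clock: 6.58
tool_pos: [0.6156, -0.1504, 0.1086]
eef_rot: [0.676, -0.676, 0.206, -0.207]
ft_force: [-3.2, 1.2, -2.2]
finger_gap: 0.0
clock: 6.92
tool_pos: [0.6192, -0.1526, 0.1091]
eef_rot: [-0.678, 0.678, -0.199, 0.201]
ft_force: [-0.8, 0.0, 0.6]
finger_gap: 0.0003
[ 0.61915329 -0.15260703  0.10906321] 49.984094462537826 0.16361217263650607
```

View pics/c4.png

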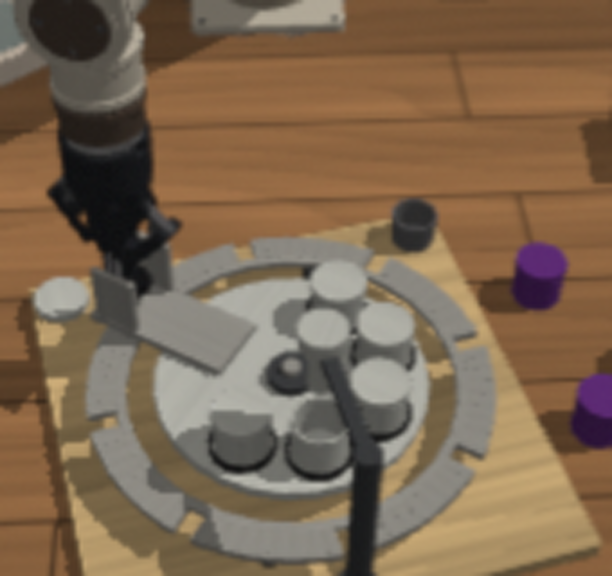

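The open tin is now at crop (322,440), and the tin that started under the spout was at about (320,441). So the table is nearly at the notch. I'll push on gently until it stops.

```bash
python3 -m pendant '1 0 0 0 0 0; 2 0 0 0 0 0; 3 0 0 0 0 0; 3 0 0 0 0 0'; python3 -m pendant '1 0 0 0 0 0; 2 0 0 0 0 0; 3 0 0 0 0 0; 3 0 0 0 0 0'
python3 - <<'E'
from h import *
p,_=tool();v=p[:2]-AX;print(np.degrees(np.arctan2(v[1],v[0]))%360-192.2,np.hypot(*v))
E
```

```text
clock: 7.3
tool_pos: [0.6205, -0.1539, 0.1085]
eef_rot: [-0.678, 0.678, -0.2, 0.2]
ft_force: [0.3, 0.9, -0.6]
finger_gap: -0.0001
clock: 7.63
tool_pos: [0.6214, -0.1544, 0.1083]
eef_rot: [0.679, -0.678, 0.201, -0.199]
ft_force: [-4.8, 2.1, 3.9]
finger_gap: 0.0001
50.9770997112457 0.16421395860861884
```

```bash
python3 -m pendant '1 0 0 0 0 0; 2 0 0 0 0 0; 2 0 0 0 0 0; 2 0 0 0 0 0'; python3 -m pendant '1 0 0 0 0 0; 2 0 0 0 0 0; 2 0 0 0 0 0; 2 0 0 0 0 0'
```

```text
clock: 7.97
tool_pos: [0.6216, -0.1545, 0.1084]
eef_rot: [0.679, -0.678, 0.202, -0.198]
ft_force: [-8.4, 4.8, 6.4]
finger_gap: -0.0003
clock: 8.3
tool_pos: [0.6217, -0.1546, 0.1084]
eef_rot: [0.679, -0.677, 0.203, -0.196]
ft_force: [-12.4, 7.3, 9.3]
finger_gap: -0.0002
```

The table is stopped hard: the force rises with no motion. I'll back off, lift out and retreat.

```bash
python3 -m pendant '-5 0 0 0 0 0; -10 0 0 0 0 0; -15 0 0 0 0 0; -17 0 0 0 0 0; -17 0 0 0 0 0'; python3 -m pendant '0 -20 0 0 0 0; 0 -40 0 0 0 0; 0 -60 0 0 0 0; 0 -90 0 0 0 0; 0 -110 -20 0 0 0; 0 -110 -60 0 0 0; 0 -110 -100 0 0 0; 0 -110 -140 0 0 0'; python3 -m pendant '0 0 -40 0 0 0; 0 0 -80 0 0 0; 0 0 -120 0 0 0; 0 0 -120 0 0 0'
python3 - <<'E'
from h import *
a=grab('scene');b=grab('top')
c=cv2.resize(b['color'][75:235,180:345],None,fx=3.4,fy=3.4,interpolation=cv2.INTER_CUBIC)
d=cv2.resize(a['color'][170:305,175:345],None,fx=4,fy=4,interpolation=cv2.INTER_CUBIC)
save(c,'t5');save(d,'s5')
f=fork(.785);u,v=proj(b,[*f,.1]);print(u,v,(u-180)*3.4,(v-75)*3.4)
print([at_d(b,u+i,v+j)[2].round(4) for i in(-2,0,2) for j in (-2,0,2)])
E
```

```text
clock: 8.72
tool_pos: [0.6114, -0.1482, 0.1083]
eef_rot: [-0.678, 0.678, -0.2, 0.2]
ft_force: [-0.1, -0.2, -0.3]
finger_gap: -0.0
clock: 9.38
tool_pos: [0.5356, -0.267, 0.2191]
eef_rot: [-0.678, 0.679, -0.199, 0.2]
ft_force: [0.6, -1.1, -1.2]
finger_gap: 0.0002
clock: 9.72
tool_pos: [0.4664, -0.373, 0.2184]
eef_rot: [-0.676, 0.679, -0.203, 0.203]
ft_force: [0.2, 0.7, 0.3]
finger_gap: -0.0
303.8181056942993 180.71422112428445 420.98155936061755 359.4283518225671
[np.float64(0.0982), np.float64(0.1008), np.float64(0.1036), np.float64(0.1029), np.float64(0.0946), np.float64(0.0989), np.float64(0.1003), np.float64(0.0984), np.float64(0.0983)]
```

View pics/t5.png

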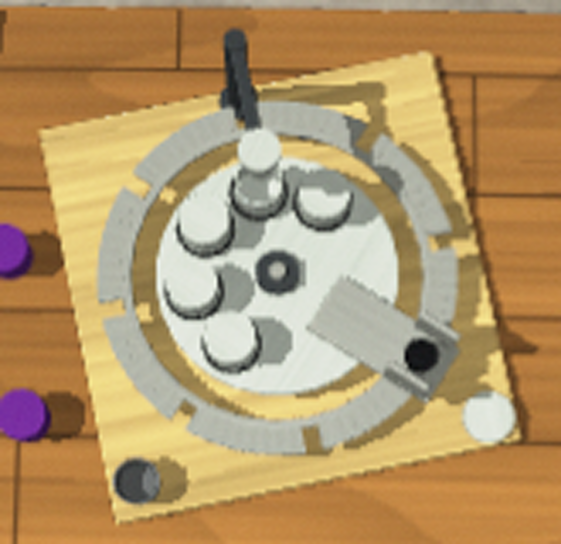

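View pics/s5.png

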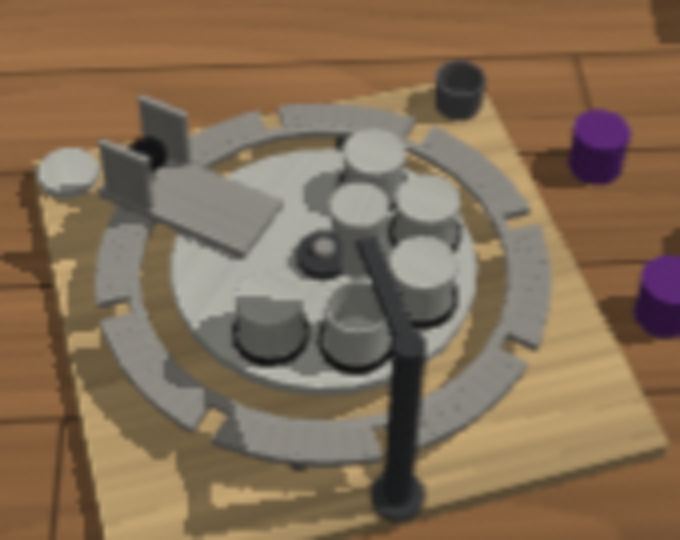

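The open tin is under the spout, and its crop position (355,325) matches where the tin started there. All the tins stand and the lid and pot haven't moved. One numeric check of the cap height and table angle before handing in.

Run:
```python
from h import *
H=[];C=[]
for _ in range(6):
    b=grab('top'); u,v=proj(b,[*fork(.785),.1])
    for j in range(int(v)-7,int(v)+8):
        for i in range(int(u)-7,int(u)+8):
            if b['color'][j,i].max()<45: 
                p=at_d(b,i,j); H.append(p[2]); C.append(at_z(b,i,j,.1))
H=np.array(H);c=np.mean(C,0);v=c[:2]-AX
print(len(H),np.median(H),H.mean(),c,np.degrees(np.arctan2(v[1],v[0]))%360-192.2,np.hypot(*v)); print(bot.state()['clock'])
```

```text
384 0.10106840310694698 0.11291174173639855 [ 0.61095766 -0.14471985  0.1       ] 46.08766984049302 0.16083245859585715
10.1167
```

```bash
python3 -c "
from rig import bot
print(bot.finish_job())"
```

```text
the job is handed in; nothing more can be done
None
```

The open tin is under the spout and the table is locked in the next notch. The job was handed in at about 10 s on the robot's clock; it reports no verdict.

**What I did:** With the fingers shut, I pressed the plunger in about 11 mm. I turned the table counter-clockwise by the fork for about 12° and lifted the tip off the cap. I then pushed the plate until the plunger stopped the table, backed off and moved clear.

**Last checks:**
- **Lock:** the table stopped dead, with the push rising to about 17 N and no further motion. The cap's median measured height is 101 mm, which means fully up; it would be about 92 mm if still down. The mean came out at 113 mm. I took that as stray depth readings at the cap's edges but did not confirm it.
- **Position:** the table measures 46° ± 1–2° round, against the nominal 45°. The cap measures 161 mm from the axis instead of 165, also within measurement error. The open tin is where the earlier tin stood under the spout.
- **Rest of the bench:** all five tins stand in their nests, and the lid, the pot and the two purple look-alikes in view were not moved. The spool, tape, reel, carton and blue look-alike lay outside those last close views, and the arm's path stayed well away from them.

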